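# Load a filter cartridge into the turret wheel

## Robot

A 6-joint arm with a two-finger parallel gripper is mounted at the origin on the work surface. World frame = base frame: x ahead of the robot, y to its left, z up, the work surface at z = 0. Lengths are in mm, angles in rad, forces in N, time in s.
With the tool pointing down it reaches from about 275 to 725 mm from the base axis. Payload 15.9 kg.
Tool frame: the origin (TCP) lies midway between the tips of the shut fingers; the grasp point (between the pads) lies 19 mm behind it; z points along the fingers, y is the line along which they close (so a half turn about z gives the same grasp; the last joint's range is limited). The gripper opens to 85 mm and grips with 20 to 120 N. Pads are 22 mm wide; open, the fingers measure 114 mm over their backs; the gripper's body (76 mm by 85 mm) begins 54 mm behind the grasp point. The pads swing forward as they close: fully open they stand 13 mm farther back than shut.
Start: joints at [1.134, 0.213, -0.034, 1.323, 0, 1.571], TCP at [211.513, 453.043, 231.306] pointing down, gripper open.
Joint ranges: [-2.98, 2.98], [-0.74, 1.72], [-1.14, 1.35], [-2.1, 2.04], [-1.57, 1.44], [-3.14, 3.14]. Speed limits (rad/s): [1.89, 1.89, 2.39, 2.57, 3.14, 3.14].

## Interface

Orientations are given as [roll, pitch, yaw] about the fixed x, y, z axes, in that order (R = Rz(yaw) Ry(pitch) Rx(roll)).
In Python, from rig import ctrl gives the robot as it stands. The module is installed in compiled form; this text tells all that it offers.
- The arm moves only by the tool move_arm, never from a script. Its argument "series" is a list of rows, each an object of numbers: "dx", "dy", "dz": the shift along the tool's x, y, z in units of 40 mm (1.0 is 40 mm); "turn": the turn about the tool's z in units of 8 degrees (1.0 is 8 degrees); "fingers": the opening, from 0 (shut) to 1 (fully open). In form: [{"dx": .., "dy": .., "dz": .., "turn": .., "fingers": ..}, ...]. A call has 1 to 12 rows; each row is the pose to reach, as a shift and turn from the pose commanded when the call began, along the tool's axes at that moment; what a row does not reach only later rows make up. A row lasts 1/10 s, in which the tool goes at most 50 mm and 8.59 degrees, less where a joint would pass 70% of its speed; a pose out of reach is approached as far as the arm can. A call with a gripper value outside its range is refused whole. The fingers move at their own pace and stop on an object; "newtons" is the grip in N (left out, the last holds). Time passes only in rows, so rows that repeat a pose let the fingers close. It gives the time, the measured TCP pose, the force, the opening and the grip force at its end, in the units of the state.
- ctrl.get_obs(): the state, without advancing time (a new reading comes with each control period).
- ctrl.get_image(name): name is "scene" or "top" or "wrist"; returns a dict with "pixels" (384x512x3 uint8, blue, green, red), "range_z" (384x512 float32, mm along the optical axis (not along the pixel's ray), 0 where there is no reading), "K" (3x3 intrinsics, pixels), "k1" (the pictures are not rectified: a ray, as slopes to the right and down, at radius r is drawn at 1 + k1 r^2 times it, then the intrinsics apply), "position" and "rotation" of the camera in the world. Camera axes: x right, y up, looking along -z (the intrinsics and any distortion apply to the point x, -y, -z); pixel columns grow to the right and rows downward; lengths in mm; the calibration is good to about 2 mm. A picture is of the moment at which its call begins.
- ctrl.job_done(): hands the job in; it is judged then, once.
Trained networks look in the newest picture that a camera, given by its name, has taken for a name from the list of things; names that differ only in an ending like _2 or _b are one class to them, and where a whole thing is asked for, a point or a joint stands for the part that bears it (a point fixed in the world has none). Each returns a list of dicts, best first, with "confidence" (0 to 1); they miss things now and then, are a little off and sometimes report something else, mostly with a low value. They report only what shows in the picture. A call takes as long as a camera call.
- ctrl.boxes_of(target, camera): "bbox" ([left, top, right, bottom] in pixels, round what is visible of it).
- ctrl.pinpoint(target, camera): "uv" ([column, row] in pixels: a listed point, or the origin of a listed thing).
The state is a dict: "time": time; "joint_pos": joint angles; "joint_vel": joint speeds; "effort": joint torques, N m; "tcp_pos": TCP position; "tcp_rot": TCP orientation; "ft_force": force on the tool from outside, world axes, zero at the start; "ft_torque": the same for the moment, N m; "finger_gap": finger opening in mm; "grasp_force": force on a finger pad.
Only numpy, scipy, OpenCV 4.12 (cv2) and the standard library are available. Lean on these libraries where they do the work, as an engineer would, in place of code of your own. Each camera call takes 0.05 s, during which the arm holds its last target. There are 200 camera calls.

## Task

The filter wheel's one empty pocket is out of sight down inside its white housing. Rub the wheel round gently with a fingertip on its exposed rim until the yellow-framed pocket stands straight up at the top and let go of it; then push the green cartridge from the rack gently into that pocket until it is fully home, and leave it there with the pocket still at the top. Do not press hard on the wheel, and leave the other cartridges and everything else where they are.

Things in the scene. Friction and masses are not known exactly. Their poses are not given: they have to be found in the camera images.
- turret: white open-topped housing fixed to the table, base 190 (x) x 96 (y) mm, holding the wheel upright. Origin: centre of its underside, z up. The axle lies along its y, 92 mm above the origin. End walls (x = +-85 mm) 90 mm high, side walls (y = +-33 mm) 110 mm high; the top of the wheel, nominally 162 mm above the origin, stands out between them.
- carriage: the sprung axle that carries the wheel; origin on the axle, midway along it. It rests on an upper stop and sinks up to 7 mm straight down when the rim is pressed: it gives from about 4 N and then by 1 mm per 3.5 N. The wheel counts as part of it. More than 15 N from the fingers on the wheel is too hard.
- wheel (a joint): black filter wheel, 140 mm diameter, 36 mm wide, 0.4 kg, balanced; turns endlessly either way with slight drag (0.012 N m), so it hardly coasts. The rim runs up to 3.5 mm out of true. Value in rad: 0 (or whole turns) = pocket straight up; growing values carry the top of the rim towards the turret's +x. Starts with the pocket in the lower half (2.0 to 4.3).
- pocket (a point): centre of the mouth of the wheel's one empty pocket, framed in yellow, on the rim 70 mm from the axle. z points outward (up when the pocket is at the top), y along the axle. Mouth 15 mm (x) by 30 mm (y); the pocket is 30 mm deep to a flat floor, so a seated cartridge's underside is 30 mm below this point and 50 mm of it stands out.
- rack: fixed aluminium block 150 (x) x 66 (y) x 30 mm with three pockets 20 mm deep in a row along its x, 46 mm apart, the middle one at its centre. Origin: centre of its underside. A cartridge in it has its underside 10 mm above the table, its top 90 mm above the table.
- green_cartridge: a filter cartridge standing upright in the rack: black, green grip band round its top 14 mm and green window. 12 (its x) x 26 (its y) x 80 mm tall, about 60 g; the lowest 6 mm is a rounded nose 22 mm long. Origin: centre of its underside, z up. The one to load; its place in the rack varies. Over 20 N on the wheel is too hard.
- orange_cartridge: a filter cartridge standing upright in the rack: black, orange grip band round its top 14 mm and orange window. 12 (its x) x 26 (its y) x 80 mm tall, about 60 g; the lowest 6 mm is a rounded nose 22 mm long. Origin: centre of its underside, z up. Leave alone.
- blue_cartridge: a filter cartridge standing upright in the rack: black, blue grip band round its top 14 mm and blue window. 12 (its x) x 26 (its y) x 80 mm tall, about 60 g; the lowest 6 mm is a rounded nose 22 mm long. Origin: centre of its underside, z up. Leave alone.
- solvent_bottle: closed bottle 60 mm diameter, 150 mm tall; origin at the centre of its underside. Bystander.
- loupe: small black eyepiece loupe 38 mm diameter, 34 mm tall; origin under its centre. Bystander.
- screwdriver: screwdriver with a red handle lying on the table. Bystander.
- dish: white dish 90 mm diameter, 22 mm tall; origin under its centre. Bystander.
- retaining_ring: brass ring 56 mm diameter, 8 mm tall; origin under its centre. Bystander.

How it is judged:
By the outcome, as a careful person would: the job done as asked, in the order asked, and still so for the second after the job is handed in, with the robot touching nothing.
It also fails if it takes over 72 s, if anything falls off the work surface, if the arm or the gripper's body presses on something with over 40 N, if the wrist force passes 120 N, or if a joint passes its speed limit or range.

## Working session

There is one attempt and no reset: what is moved stays moved. The work goes in short steps, Python scripts to look and compute and a tool call to move; the robot and the scene stay as the last step left them, time stands still between calls to the robot, and variables do not carry over. Pictures are saved under pics/ and viewed, at most 10 in all, crops included, and the job is handed in when it is done.

Besides the shell and the picture viewer there is one more tool, called by a JSON object that holds its "method" and its "body". move_arm: Moves the arm, as the interface text tells. Its arguments: {"type":"object","properties":{"series":{"type":"array","items":{"type":"object","properties":{"dx":{"type":"number"},"dy":{"type":"number"},"dz":{"type":"number"},"turn":{"type":"number"},"fingers":{"type":"number"}}}},"newtons":{"type":"number"}},"required":["series"]}

```bash
mkdir -p pics
cat > h.py <<'E'
import numpy as np, cv2
from rig import ctrl
def cam(name):
    return ctrl.get_image(name)
def ray(im,uv):
    K=im["K"]; d=np.array([(uv[0]-K[0,2])/K[0,0],(uv[1]-K[1,2])/K[1,1]]); s=d.copy()
    for _ in range(20): s=d/(1+im["k1"]*(s@s))
    return s
def at_z(im,uv,z):
    s=ray(im,uv); R=np.array(im["rotation"]); p=np.array(im["position"])
    d=R@np.array([s[0],-s[1],-1]); return p+d*(z-p[2])/d[2]
def cloud(im):
    K=im["K"]; v,u=np.mgrid[0:384,0:512]; d=np.stack([(u-K[0,2])/K[0,0],(v-K[1,2])/K[1,1]],-1); s=d.copy()
    for _ in range(20): s=d/(1+im["k1"]*(s**2).sum(-1,keepdims=True))
    Z=im["range_z"]; P=np.stack([s[...,0]*Z,-s[...,1]*Z,-Z],-1)
    W=P@np.array(im["rotation"]).T+np.array(im["position"]); W[Z<=0]=np.nan; return W
def px(im,P):
    c=np.array(im["rotation"]).T@(np.array(P)-np.array(im["position"])); s=np.array([c[0],-c[1]])/-c[2]
    s=s*(1+im["k1"]*(s@s)); K=im["K"]; return np.array([K[0,0]*s[0]+K[0,2],K[1,1]*s[1]+K[1,2]])
def tri(a,ua,b,ub):
    A=[];B=[]
    for im,uv in((a,ua),(b,ub)):
        s=ray(im,uv); d=np.array(im["rotation"])@np.array([s[0],-s[1],-1]); d/=np.linalg.norm(d)
        M=np.eye(3)-np.outer(d,d); A.append(M);B.append(M@np.array(im["position"]))
    return np.linalg.lstsq(np.vstack(A),np.hstack(B),rcond=None)[0]
E
python3 - <<'E'
from h import *
np.set_printoptions(precision=1,suppress=True)
o=ctrl.get_obs(); print(o)
ims={}
for n in("top","scene"):
    im=ims[n]=cam(n); print(n,im["position"],im["K"][0,0],im["k1"])
    for t in("turret","wheel","rack","green_cartridge","orange_cartridge","blue_cartridge","pocket","solvent_bottle","screwdriver"):
        p=ctrl.pinpoint(t,n)[:2]; b=ctrl.boxes_of(t,n)[:1]
        print(t,[(np.array(q["uv"]),round(q["confidence"],2)) for q in p],[(np.array(q["bbox"]),round(q["confidence"],2)) for q in b])
cv2.imwrite("pics/a.png",np.hstack([cv2.resize(ims[n]["pixels"],(400,300)) for n in ims]))
cv2.imwrite("pics/top.png",cv2.resize(ims["top"]["pixels"],(800,600)))
cv2.imwrite("pics/scene.png",cv2.resize(ims["scene"]["pixels"],(800,600)))
E
```

```text
{'time': 0.0, 'joint_pos': array([ 1.1,  0.2, -0. ,  1.3,  0. ,  1.6]), 'joint_vel': array([-0.,  0.,  0.,  0., -0.,  0.]), 'effort': array([  0. , -68.6,  48.7,   0. ,   0. ,   0. ]), 'tcp_pos': array([211.4, 452.7, 230.8]), 'tcp_rot': array([-3.1, -0. ,  2.7]), 'ft_force': array([ 0.7, -0.7,  1.1]), 'ft_torque': array([-0. , -0. , -0.1]), 'grasp_force': 0.0, 'finger_gap': 85.35072110356728}
top [ 351.1    8.4 1427.4] 456.1671834065542 -0.03734612326980714
turret [(array([316.4, 191.4]), 0.73)] [(array([193.9, 175.7, 229. , 227.7]), 0.74)]Traceback (most recent call last):
  File "<stdin>", line 8, in <module>
ValueError: it knows: blue_cartridge, carriage, dish, green_cartridge, loupe, orange_cartridge, pocket, rack, retaining_ring, screwdriver, solvent_bottle, turret
```

Run:
```python
from h import *
np.set_printoptions(precision=1,suppress=True)
ims={}
for n in("top","scene"):
    im=ims[n]=cam(n); cv2.imwrite(f"pics/{n}.png",cv2.resize(im["pixels"],(800,600)))
    for t in("turret","carriage","rack","green_cartridge","orange_cartridge","blue_cartridge","pocket"):
        p=ctrl.pinpoint(t,n)[:2]; b=ctrl.boxes_of(t,n)[:2]
        print(n,t,[(np.array(q["uv"]),round(q["confidence"],2)) for q in p],[(np.array(q["bbox"]),round(q["confidence"],2)) for q in b])
import pickle; pickle.dump(ims,open("ims.pkl","wb"))
```

```text
top turret [(array([317.8, 193.2]), 0.65)] [(array([298.3, 157. , 334.4, 223.1]), 0.92)]
top carriage [(array([211.6, 198.9]), 0.66)] [(array([314.5, 168.2, 332.7, 212.1]), 0.81)]
top rack [(array([211.6, 199.4]), 0.96)] [(array([195.6, 175.8, 227.2, 228. ]), 0.7), (array([315.6, 161.6, 331.2, 209.8]), 0.63)]
top green_cartridge [(array([215.2, 187.1]), 0.59), (array([228.4, 127.1]), 0.38)] [(array([208.6, 178.4, 217.8, 189.7]), 0.52)]
top orange_cartridge [(array([210.8, 201.4]), 0.65)] []
top blue_cartridge [(array([214.5, 184.8]), 0.49), (array([202.9, 217.3]), 0.47)] []
top pocket [(array([315.9, 207.3]), 0.87), (array([314.6, 192.1]), 0.63)] [(array([312.4, 164.5, 331.2, 209.5]), 0.94)]
scene turret [(array([225.7, 203.3]), 0.77), (array([284.1, 263.3]), 0.42)] [(array([189.1, 156.5, 257.8, 222.2]), 0.97), (array([294.8, 241.2, 303.3, 257.6]), 0.35)]
scene carriage [(array([222.5, 184.2]), 0.57), (array([207.4, 149. ]), 0.48)] [(array([200.1, 157.7, 247. , 185.5]), 0.95), (array([190.3, 157.8, 260.2, 219.3]), 0.65)]
scene rack [(array([299.9, 263.9]), 0.68), (array([239.4, 148.5]), 0.26)] [(array([270.3, 244.8, 330.9, 281.4]), 0.77), (array([196.4, 248.5, 222.4, 298. ]), 0.48)]
scene green_cartridge [(array([282.9, 265.6]), 0.63)] [(array([280. , 240.6, 289.8, 265. ]), 0.46)]
scene orange_cartridge [(array([298.6, 259.3]), 0.74), (array([224.4, 204.5]), 0.5)] [(array([296.5, 239.7, 304.5, 259.6]), 0.47)]
scene blue_cartridge [(array([313.2, 254.5]), 0.5)] [(array([310. , 233.1, 326.4, 253.9]), 0.56)]
scene pocket [] [(array([198.5, 156.6, 242.9, 185. ]), 0.68)]
```

View pics/top.png

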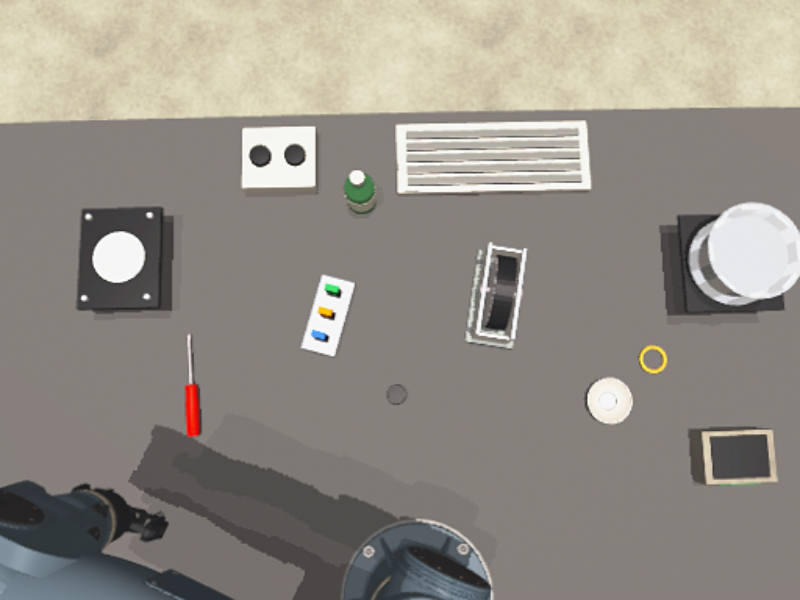

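View pics/scene.png

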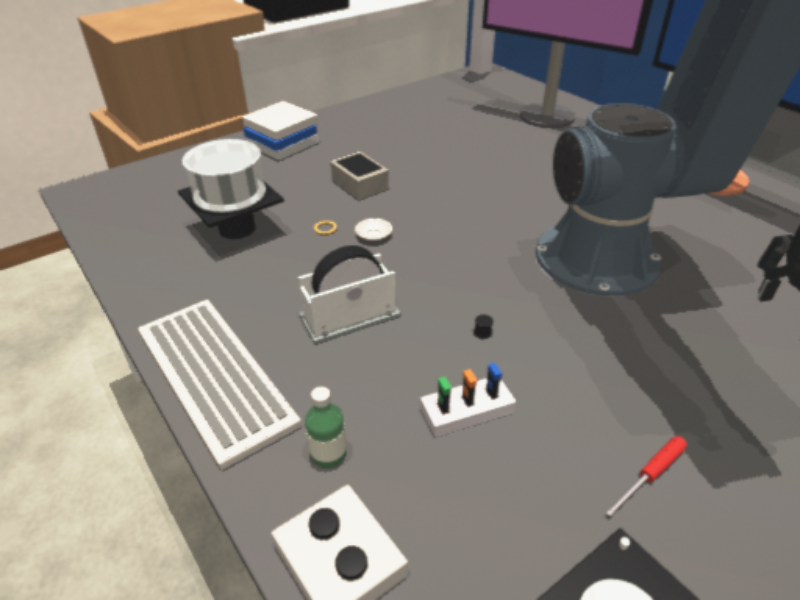

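The top view shows the turret at about (498,295), with the wheel between white walls, and the rack at about (328,315), with green at its far end (332,289). The scene view shows the same order: green, orange, blue. Next I fit both poses from the depth cloud.

Run:
```python
from h import *
import pickle
np.set_printoptions(precision=1,suppress=True)
ims=pickle.load(open("ims.pkl","rb"))
for n in ims:
    im=ims[n]; W=cloud(im)
    for nm,uv,z0,z1,r in (("rack",(211,200),22,38,90),("turret",(318,192),80,118,120),("base",(318,192),4,20,120),("wheel",(318,192),125,175,120)):
        c=at_z(ims["top"],uv,40)[:2]
        m=(np.linalg.norm(W[...,:2]-c,axis=-1)<r)&(W[...,2]>z0)&(W[...,2]<z1)
        P=W[m]
        if len(P)<8: print(n,nm,len(P)); continue
        print(n,nm,len(P),np.median(P[:,2]),P[:,2].max(),cv2.minAreaRect(P[:,:2].astype(np.float32)))
    hsv=cv2.cvtColor(im["pixels"],cv2.COLOR_BGR2HSV)
    for nm,h in (("green",60),("orange",18),("blue",108)):
        m=(abs(hsv[...,0].astype(int)-h)<12)&(hsv[...,1]>120)&(W[...,2]>60)&(W[...,2]<110)
        print(n,nm,m.sum(),W[m].mean(0) if m.any() else "")
a,b=ims["top"],ims["scene"]
for t in(((215.2,187.1),(282.9,265.6)),((210.8,201.4),(298.6,259.3)),((211.6,199.4),(299.9,263.9)),((317.8,193.2),(225.7,203.3))): print(tri(a,t[0],b,t[1]))
o=ctrl.get_obs();print(o["tcp_pos"],o["tcp_rot"]); w=cam("wrist"); print(w["position"],w["rotation"],w["K"])
```

```text
Traceback (most recent call last):
  File "h.py", line 16, in cloud
    W=P@np.array(im["rotation"]).T+np.array(im["position"]); W[Z<=0]=np.nan; return W
      ~~~~~~~~~~~~~~~~~~~~~~~~~~~~^~~~~~~~~~~~~~~~~~~~~~~~~
ValueError: operands could not be broadcast together with shapes (384,512) (3,)
```

```bash
python3 - <<'E'
s=open("h.py").read()
s=s.replace('np.array(im["rotation"])','RM(im)').replace("def cam(","from scipy.spatial.transform import Rotation as Ro\ndef RM(im): return Ro.from_euler('xyz',im['rotation']).as_matrix()\ndef cam(",1)
open("h.py","w").write(s)
E
cat > m.py <<'E'
from h import *
import pickle
np.set_printoptions(precision=1,suppress=True)
ims=pickle.load(open("ims.pkl","rb"))
for n in ims:
    im=ims[n]; W=cloud(im)
    for nm,uv,z0,z1,r in (("rack",(211,200),22,38,90),("turret",(318,192),80,118,120),("base",(318,192),4,20,120),("wheel",(318,192),125,175,120)):
        c=at_z(ims["top"],uv,40)[:2]
        m=(np.linalg.norm(W[...,:2]-c,axis=-1)<r)&(W[...,2]>z0)&(W[...,2]<z1)
        P=W[m]
        if len(P)<8: print(n,nm,len(P)); continue
        print(n,nm,len(P),np.median(P[:,2]),P[:,2].max(),cv2.minAreaRect(P[:,:2].astype(np.float32)))
    hsv=cv2.cvtColor(im["pixels"],cv2.COLOR_BGR2HSV)
    for nm,h in (("green",60),("orange",18),("blue",108)):
        m=(abs(hsv[...,0].astype(int)-h)<12)&(hsv[...,1]>120)&(W[...,2]>60)&(W[...,2]<110)
        print(n,nm,m.sum(),W[m].mean(0) if m.any() else "")
a,b=ims["top"],ims["scene"]
for t in(((215.2,187.1),(282.9,265.6)),((210.8,201.4),(298.6,259.3)),((211.6,199.4),(299.9,263.9)),((317.8,193.2),(225.7,203.3))): print(tri(a,t[0],b,t[1]))
o=ctrl.get_obs();print(o["tcp_pos"],o["tcp_rot"]); w=cam("wrist"); print(w["position"],w["rotation"],w["K"])
E
python3 m.py
```

```text
top rack 855 30.47283036988688 37.835256883037346 ((543.1923217773438, 160.35287475585938), (67.58623504638672, 150.5584259033203), 73.68343353271484)
top turret 558 106.1508754028165 117.95066648773582 ((572.197509765625, -172.75718688964844), (76.28043365478516, 176.754150390625), 79.54978942871094)
top base 768 8.941142463940992 19.540181430960274 ((559.7439575195312, -171.53402709960938), (236.04946899414062, 222.68399047851562), 73.34783935546875)
top wheel 592 156.79655127560193 172.59616656608114 ((569.3482666015625, -173.0304718017578), (38.26771545410156, 127.08566284179688), 79.38887023925781)
top green 47 [594.6 145.6  88.1]
top orange 47 [541.5 160.4  88.1]
top blue 43 [498.4 172.2  88.6]
scene rack 892 29.4433982422143 37.62421758623907 ((545.331787109375, 163.8811798095703), (71.02376556396484, 152.57815551757812), 72.30799102783203)
scene turret 854 101.78778851356361 117.92467249646529 ((573.9957275390625, -168.39073181152344), (79.73274993896484, 176.9837188720703), 79.08501434326172)
scene base 429 11.428042926882199 19.94827746064641 ((598.146728515625, -132.5012969970703), (110.85557556152344, 207.35134887695312), 55.68977737426758)
scene wheel 594 147.8963265767763 166.9567379216977 ((573.2616577148438, -169.9814453125), (43.42320251464844, 123.34095001220703), 79.87760925292969)
scene green 52 [592.1 151.3  87.2]
scene orange 76 [548.1 164.2  84.3]
scene blue 602 [-687.6 -695.6   79.7]
[590.4 147.6   6. ]
[544.9 160.6  11.9]
[549.1 163.5  -0.4]
[ 565.6 -177.5  -12.9]
[211.5 453.  231.3] [-3.1  0.   2.7]
[148.1 482.1 374.7] [-0.3 -0.   1.1] [[310.6   0.  252.5]
 [  0.  310.6 195.1]
 [  0.    0.    1. ]]
```

{"method": "move_arm", "body": {"series": [{"dx":-1.1,"dy":-0.3,"turn":1,"fingers":0.4},{"dx":-2.2,"dy":-0.6,"turn":2,"fingers":0.4},{"dx":-3.3,"dy":-0.9,"turn":3,"fingers":0.4},{"dx":-4.4,"dy":-1.2,"turn":4,"fingers":0.4},{"dx":-5.5,"dy":-1.5,"turn":5,"fingers":0.4},{"dx":-6.6,"dy":-1.8,"turn":6,"fingers":0.4},{"dx":-7.7,"dy":-2.1,"turn":7,"fingers":0.4},{"dx":-8.8,"dy":-2.4,"turn":8,"fingers":0.4},{"dx":-9.9,"dy":-2.7,"turn":9,"fingers":0.4},{"dx":-11.3,"dy":-3,"turn":10.16,"fingers":0.4},{"dx":-11.3,"dy":-3,"turn":10.16,"fingers":0.4},{"dx":-11.3,"dy":-3,"turn":10.16,"fingers":0.4}]}}

```text
invalid input
```

```bash
cat > w.py <<'E'
from h import *
import sys
np.set_printoptions(precision=2,suppress=True)
o=ctrl.get_obs();print(o["time"],o["tcp_pos"],o["tcp_rot"],o["ft_force"],o["finger_gap"]); w=cam("wrist")
if len(sys.argv)>1: cv2.imwrite(sys.argv[1],w["pixels"])
import pickle; pickle.dump((w,o),open("w_%s.pkl"%sys.argv[2] if len(sys.argv)>2 else "w.pkl","wb"))
W=cloud(w); 
hsv=cv2.cvtColor(w["pixels"],cv2.COLOR_BGR2HSV)
for nm,h in (("green",60),("orange",18),("yellow",28),("blue",108)):
    m=(abs(hsv[...,0].astype(int)-h)<(4 if nm=="yellow" else 10))&(hsv[...,1]>120)&(hsv[...,2]>60)
    n,l,s,c=cv2.connectedComponentsWithStats(m.astype(np.uint8))
    for i in np.argsort(-s[1:,4])[:2]+1:
        P=W[l==i]; 
        if s[i,4]>30: print(nm,s[i],c[i],np.nanmedian(P,0),[round(float(x),1) for x in np.nanpercentile(P[:,2],(5,95))])
E
python3 w.py pics/w1.png rack1
```

```text
1.7 [211.51 453.03 231.29] [-3.14  0.    2.7 ] [-0.4  -0.75  0.33] 85.32309269381217
```

View pics/w1.png

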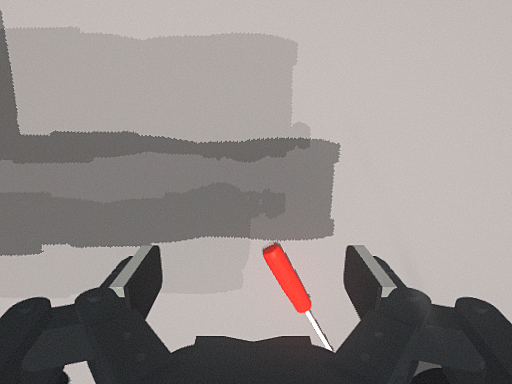

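The wrist picture shows only the red screwdriver and the open fingers at the bottom; the arm has not moved. I'll send the call again with every field filled in.

{"method": "move_arm", "body": {"series": [{"dx":-1.1,"dy":-0.3,"dz":0,"turn":1,"fingers":0.4},{"dx":-2.2,"dy":-0.6,"dz":0,"turn":2,"fingers":0.4},{"dx":-3.3,"dy":-0.9,"dz":0,"turn":3,"fingers":0.4},{"dx":-4.4,"dy":-1.2,"dz":0,"turn":4,"fingers":0.4},{"dx":-5.5,"dy":-1.5,"dz":0,"turn":5,"fingers":0.4},{"dx":-6.6,"dy":-1.8,"dz":0,"turn":6,"fingers":0.4},{"dx":-7.7,"dy":-2.1,"dz":0,"turn":7,"fingers":0.4},{"dx":-8.8,"dy":-2.4,"dz":0,"turn":8,"fingers":0.4},{"dx":-9.9,"dy":-2.7,"dz":0,"turn":9,"fingers":0.4},{"dx":-11.3,"dy":-3.0,"dz":0,"turn":10.16,"fingers":0.4},{"dx":-11.3,"dy":-3.0,"dz":0,"turn":10.16,"fingers":0.4},{"dx":-11.3,"dy":-3.0,"dz":0,"turn":10.16,"fingers":0.4}], "newtons": 30}}

```text
time: 2.95
tcp_pos: [571.1, 152.0, 230.6]
tcp_rot: [-3.141, 0.0, 1.284]
ft_force: [-0.1, 0.4, 0.3]
finger_gap: 33.9
grasp_force: 0.0
```

```bash
python3 w.py pics/w2.png rack1
```

```text
2.95 [571.07 152.   230.63] [-3.14  0.    1.28] [-0.05  0.44  0.25] 33.94017647793256
green [264 165  15  30 382] [271.57 179.66] [589.32 149.46  91.2 ] [83.1, 92.5]
orange [216 165  17  30 455] [223.78 178.98] [546.43 162.87  91.09] [68.1, 92.4]
blue [167 165  18  30 459] [175.61 179.64] [503.03 175.39  91.01] [80.8, 92.4]
blue [186 165   5  18  60] [187.73 173.48] [507.17 173.1   57.25] [48.4, 65.5]
```

{"method": "move_arm", "body": {"series": [{"dx":-1.2,"dy":0.3,"dz":0,"turn":-0.1,"fingers":0},{"dx":-2.4,"dy":0.6,"dz":0,"turn":-0.2,"fingers":0},{"dx":-3.6,"dy":0.9,"dz":0,"turn":-0.3,"fingers":0},{"dx":-4.8,"dy":1.2,"dz":0,"turn":-0.4,"fingers":0},{"dx":-6.0,"dy":1.5,"dz":0,"turn":-0.5,"fingers":0},{"dx":-7.2,"dy":1.8,"dz":0,"turn":-0.6,"fingers":0},{"dx":-8.2,"dy":2.1,"dz":0,"turn":-0.7,"fingers":0},{"dx":-8.86,"dy":2.31,"dz":0,"turn":-0.75,"fingers":0},{"dx":-8.86,"dy":2.31,"dz":0,"turn":-0.75,"fingers":0},{"dx":-8.86,"dy":2.31,"dz":0,"turn":-0.75,"fingers":0}], "newtons": 30}}

```text
time: 4.0
tcp_pos: [559.3, -212.0, 231.5]
tcp_rot: [3.142, -0.0, 1.392]
ft_force: [0.5, -0.1, 0.7]
finger_gap: -0.4
grasp_force: 0.0
```

```bash
python3 w.py pics/w3.png tur1
cat > t.py <<'E'
from h import *
import pickle,sys
np.set_printoptions(precision=2,suppress=True)
w,o=pickle.load(open("w_tur1.pkl","rb")); W=cloud(w)
g=w["pixels"].astype(int).max(-1)
c=np.array([572,-171])
d=np.linalg.norm(W[...,:2]-c,axis=-1)
for nm,z0,z1,br in(("side",104,114,1),("end",85,95,1),("wheel",126,172,0),("all>80",84,114,1)):
    m=(d<105)&(W[...,2]>z0)&(W[...,2]<z1)&((g>110) if br else (g<100))
    P=W[m]; print(nm,len(P),np.median(P[:,2]),cv2.minAreaRect(P[:,:2].astype(np.float32)))
    if nm=="wheel":
        a=np.radians(-10.5); u=np.array([np.cos(a),np.sin(a)]); X=(P[:,:2]-c)@u; z=P[:,2]
        A=np.c_[X,z,np.ones(len(X))]; s=np.linalg.lstsq(A,X**2+z**2,rcond=None)[0]; xc,zc=s[:2]/2; print("circle",xc,zc,np.sqrt(s[2]+xc**2+zc**2),X.min(),X.max(),z.max())
E
python3 t.py
```

```text
4.0 [ 559.3  -211.97  231.5 ] [ 3.14 -0.    1.39] [ 0.55 -0.05  0.72] -0.3883385616050549
side 3251 110.59967325077923 ((573.5035400390625, -173.46176147460938), (78.02944946289062, 175.992919921875), 79.48967742919922)
end 1236 90.54165866689553 ((573.3505859375, -173.14813232421875), (60.89845275878906, 176.5208740234375), 79.46468353271484)
wheel 8099 160.51174964232445 ((571.3644409179688, -172.5914306640625), (36.110862731933594, 127.04972076416016), 79.54500579833984)
circle -0.1701423746718842 95.55665866623609 70.20201899664667 -63.86674007770304 63.1880715872475 167.80559661757172
all>80 5041 109.91378452573258 ((573.3267822265625, -173.2638397216797), (78.3394775390625, 176.60423278808594), 79.66214752197266)
```

View pics/w3.png

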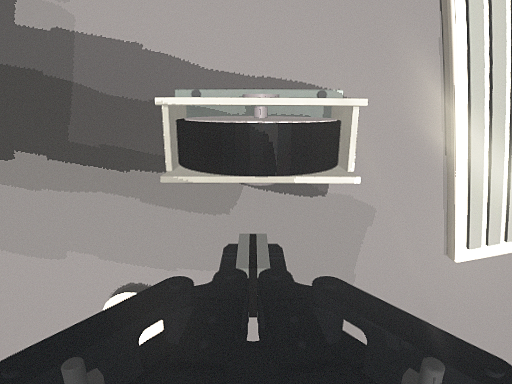

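The wrist view shows the wheel at (258,147) between the white walls at (160–365, 98–182), with no yellow visible, and the shut fingertips at about (252,240). The rim is about 3.5 mm high at the moment. I'll make a soft first touch on its −x side.

{"method": "move_arm", "body": {"series": [{"dx":0.6,"dy":-0.3,"dz":0.4,"turn":0,"fingers":0},{"dx":1.03,"dy":-0.5,"dz":1.2,"turn":0,"fingers":0},{"dx":1.03,"dy":-0.5,"dz":1.5,"turn":0,"fingers":0},{"dx":1.03,"dy":-0.5,"dz":1.6,"turn":0,"fingers":0},{"dx":1.03,"dy":-0.5,"dz":1.65,"turn":0,"fingers":0},{"dx":1.03,"dy":-0.5,"dz":1.68,"turn":0,"fingers":0},{"dx":1.03,"dy":-0.5,"dz":1.7,"turn":0,"fingers":0},{"dx":1.03,"dy":-0.5,"dz":1.7,"turn":0,"fingers":0}], "newtons": 30}}

```text
time: 4.85
tcp_pos: [547.5, -169.3, 163.7]
tcp_rot: [3.141, 0.0, 1.391]
ft_force: [0.3, 0.2, 0.2]
finger_gap: -0.0
grasp_force: 0.0
```

{"method": "move_arm", "body": {"series": [{"dx":0,"dy":0,"dz":0.02,"turn":0,"fingers":0},{"dx":0,"dy":0,"dz":0.04,"turn":0,"fingers":0},{"dx":0,"dy":0,"dz":0.04,"turn":0,"fingers":0}], "newtons": 30}}

```text
time: 5.15
tcp_pos: [547.2, -169.1, 162.0]
tcp_rot: [3.141, 0.0, 1.391]
ft_force: [-0.7, -0.5, 5.3]
finger_gap: -0.1
grasp_force: 2.8
```

```bash
cat > plan.py <<'E'
import numpy as np,sys
# args: u0 u1 phi0 depth n start_z   (phi: eccentric phase, rim centre = axle + e*(sin,cos)phi)
u0,u1,phi,dep,n,z0=[float(x) for x in sys.argv[1:7]]; n=int(n); e=3.4;AX=2.1;H=7
R=70
def h(u,phi):
    c=AX+e*np.sin(phi); d=max(abs(u-c)-H,0); return 92+e*np.cos(phi)+np.sqrt(R*R-d*d)-dep
us=np.linspace(u0,u1,n+1); zp=h(us[0],phi); print("z at start",round(zp,1))
for a,b in zip(us[:-1],us[1:]):
    p=phi+(b-a)/70
    z=h(b,p); phi+=np.sign(b-a)*np.hypot(b-a,z-zp)/(z-92 if 0 else 70); zp=z
    print("u%.1f z%.2f dy %.3f dz %.3f"%(b,z,(b-u0)/40,(z0-z)/40))
print("phi end",round(phi,3))
E
python3 plan.py -24.5 30 -0.63 0.3 11 162.0
```

```text
z at start 162.2
u-19.5 z163.39 dy 0.124 dz -0.035
u-14.6 z164.24 dy 0.248 dz -0.056
u-9.6 z164.73 dy 0.372 dz -0.068
u-4.7 z164.90 dy 0.495 dz -0.073
u0.3 z164.97 dy 0.619 dz -0.074
u5.2 z165.03 dy 0.743 dz -0.076
u10.2 z165.05 dy 0.867 dz -0.076
u15.1 z164.82 dy 0.991 dz -0.070
u20.1 z164.24 dy 1.115 dz -0.056
u25.0 z163.31 dy 1.239 dz -0.033
u30.0 z162.03 dy 1.363 dz -0.001
phi end 0.156
```

{"method": "move_arm", "body": {"series": [{"dx":0,"dy":0.12,"dz":-0.03,"turn":0,"fingers":0},{"dx":0,"dy":0.25,"dz":-0.05,"turn":0,"fingers":0},{"dx":0,"dy":0.37,"dz":-0.062,"turn":0,"fingers":0},{"dx":0,"dy":0.5,"dz":-0.067,"turn":0,"fingers":0},{"dx":0,"dy":0.62,"dz":-0.068,"turn":0,"fingers":0},{"dx":0,"dy":0.74,"dz":-0.07,"turn":0,"fingers":0}], "newtons": 30}}

```text
time: 5.75
tcp_pos: [576.9, -174.4, 165.0]
tcp_rot: [3.141, 0.0, 1.391]
ft_force: [-0.9, -0.4, 6.5]
finger_gap: -0.3
grasp_force: 2.8
```

{"method": "move_arm", "body": {"series": [{"dx":0,"dy":0.12,"dz":0,"turn":0,"fingers":0},{"dx":0,"dy":0.24,"dz":0.005,"turn":0,"fingers":0},{"dx":0,"dy":0.36,"dz":0.02,"turn":0,"fingers":0},{"dx":0,"dy":0.49,"dz":0.043,"turn":0,"fingers":0},{"dx":0,"dy":0.61,"dz":0.075,"turn":0,"fingers":0},{"dx":0,"dy":0.61,"dz":-0.1,"turn":0,"fingers":0},{"dx":0,"dy":0.3,"dz":-0.3,"turn":0,"fingers":0},{"dx":0,"dy":-0.4,"dz":-0.3,"turn":0,"fingers":0},{"dx":0,"dy":-0.9,"dz":-0.3,"turn":0,"fingers":0},{"dx":0,"dy":-0.9,"dz":-0.1,"turn":0,"fingers":0},{"dx":0,"dy":-0.9,"dz":-0.05,"turn":0,"fingers":0}], "newtons": 30}}

```text
time: 6.85
tcp_pos: [540.1, -167.5, 166.5]
tcp_rot: [-3.141, -0.0, 1.391]
ft_force: [-0.5, -0.0, 0.1]
finger_gap: -0.1
grasp_force: 0.0
```

```bash
cat > yl.py <<'E'
from h import *
import pickle
np.set_printoptions(precision=2,suppress=True)
o=ctrl.get_obs(); w=cam("wrist"); W=cloud(w); pickle.dump((w,o),open("w_tur1.pkl","wb"))
h=cv2.cvtColor(w["pixels"],cv2.COLOR_BGR2HSV)
u=np.array([.983,-.182]); c=np.array([571.4,-172.6])
print(o["time"],"u",(o["tcp_pos"][:2]-c)@u,o["tcp_pos"])
m=(abs(h[...,0].astype(int)-27)<8)&(h[...,1]>110)&(h[...,2]>50)&(np.linalg.norm(W[...,:2]-c,axis=-1)<90)&(W[...,2]>100)
P=W[m]; print("yellow",len(P))
if len(P)>5:
    U=(P[:,:2]-c)@u; print("u",U.min(),U.max(),np.median(U),"z",P[:,2].min(),P[:,2].max(),"ang",np.degrees(np.arctan2(np.array([U.min(),np.median(U),U.max()])-2.1,np.array([P[U.argmin(),2],np.median(P[:,2]),P[U.argmax(),2]])-92.5)))
m=(np.linalg.norm(W[...,:2]-c,axis=-1)<75)&(W[...,2]>120)&(W[...,2]<172)&(w["pixels"].max(-1)<100)&(abs((W[...,:2]-c)@np.array([.182,.983]))<16)&(abs((W[...,:2]-c)@u-(o["tcp_pos"][:2]-c)@u)>22)
P=W[m];X=(P[:,:2]-c)@u; z=P[:,2]
s=np.linalg.lstsq(np.c_[2*X,2*z,np.ones(len(X))],X**2+z**2,rcond=None)[0]; print("circle",len(P),s[:2],np.sqrt(s[2]+s[0]**2+s[1]**2))
E
python3 yl.py; python3 plan.py -31 30 0.16 0.3 11 162.0
```

```text
6.85 u -31.69997008402004 [ 540.09 -167.51  166.46]
yellow 73
u -67.34527431417412 -61.27043589449683 -65.31303753068734 z 100.43988546596515 117.6246896337484 ang [-78.26 -75.34 -71.76]
circle 5638 [ 2.29 96.28] 70.08694535039214
z at start 159.8
u-25.5 z161.66 dy 0.139 dz 0.008
u-19.9 z163.05 dy 0.277 dz -0.026
u-14.4 z163.99 dy 0.416 dz -0.050
u-8.8 z164.49 dy 0.555 dz -0.062
u-3.3 z164.57 dy 0.693 dz -0.064
u2.3 z164.42 dy 0.832 dz -0.060
u7.8 z164.25 dy 0.970 dz -0.056
u13.4 z164.04 dy 1.109 dz -0.051
u18.9 z163.49 dy 1.248 dz -0.037
u24.5 z162.51 dy 1.386 dz -0.013
u30.0 z161.07 dy 1.525 dz 0.023
phi end 1.044
```

{"method": "move_arm", "body": {"series": [{"dx":0,"dy":0,"dz":0.13,"turn":0,"fingers":0},{"dx":0,"dy":0.02,"dz":0.16,"turn":0,"fingers":0},{"dx":0,"dy":0.155,"dz":0.117,"turn":0,"fingers":0},{"dx":0,"dy":0.29,"dz":0.083,"turn":0,"fingers":0},{"dx":0,"dy":0.43,"dz":0.059,"turn":0,"fingers":0},{"dx":0,"dy":0.57,"dz":0.047,"turn":0,"fingers":0},{"dx":0,"dy":0.71,"dz":0.045,"turn":0,"fingers":0},{"dx":0,"dy":0.85,"dz":0.049,"turn":0,"fingers":0}], "newtons": 30}}

```text
time: 7.7
tcp_pos: [575.0, -173.9, 164.6]
tcp_rot: [3.141, 0.0, 1.391]
ft_force: [-0.3, -0.7, 4.9]
finger_gap: 0.3
grasp_force: 2.7
```

{"method": "move_arm", "body": {"series": [{"dx":0,"dy":0.12,"dz":0.004,"turn":0,"fingers":0},{"dx":0,"dy":0.26,"dz":0.011,"turn":0,"fingers":0},{"dx":0,"dy":0.4,"dz":0.025,"turn":0,"fingers":0},{"dx":0,"dy":0.53,"dz":0.048,"turn":0,"fingers":0},{"dx":0,"dy":0.66,"dz":0.083,"turn":0,"fingers":0},{"dx":0,"dy":0.66,"dz":-0.2,"turn":0,"fingers":0},{"dx":0,"dy":0.66,"dz":-0.2,"turn":0,"fingers":0}], "newtons": 30}}

```text
time: 8.4
tcp_pos: [600.7, -178.6, 173.8]
tcp_rot: [3.141, 0.0, 1.391]
ft_force: [0.4, -0.1, 0.1]
finger_gap: 0.5
grasp_force: 0.0
```

```bash
python3 yl.py; python3 -c "
import pickle,cv2
w,o=pickle.load(open('w_tur1.pkl','rb'));cv2.imwrite('pics/w4.png',w['pixels'])"
```

```text
8.4 u 29.85275647660212 [ 600.66 -178.61  173.82]
yellow 1714
u -53.82515797595937 -23.62444857853047 -40.753007305148095 z 132.3224520942231 159.58776321208376 ang [-54.07 -39.03 -22.46]
circle 4360 [ 4.86 94.93] 70.06382047305938
```

View pics/w4.png

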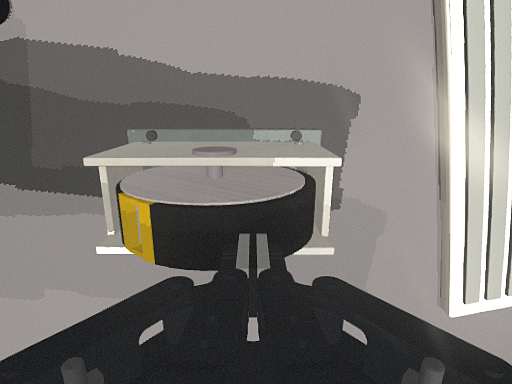

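The picture shows the yellow frame at (120–155, 193–263), on the rim's −x side. Its centre is about −38° from the top. I'll make another stroke with the contact ahead of it.

```bash
python3 plan.py 0 31.5 1.0 0.25 7 173.8
```

```text
z at start 163.6
u4.5 z163.40 dy 0.113 dz 0.260
u9.0 z163.20 dy 0.225 dz 0.265
u13.5 z162.99 dy 0.338 dz 0.270
u18.0 z162.57 dy 0.450 dz 0.281
u22.5 z161.85 dy 0.562 dz 0.299
u27.0 z160.84 dy 0.675 dz 0.324
u31.5 z159.52 dy 0.787 dz 0.357
phi end 1.456
```

Current u is 29.85, so the start is dy −0.75.

{"method": "move_arm", "body": {"series": [{"dx":0,"dy":-0.75,"dz":0.1,"turn":0,"fingers":0},{"dx":0,"dy":-0.75,"dz":0.22,"turn":0,"fingers":0},{"dx":0,"dy":-0.75,"dz":0.255,"turn":0,"fingers":0},{"dx":0,"dy":-0.64,"dz":0.26,"turn":0,"fingers":0},{"dx":0,"dy":-0.52,"dz":0.265,"turn":0,"fingers":0},{"dx":0,"dy":-0.41,"dz":0.27,"turn":0,"fingers":0},{"dx":0,"dy":-0.3,"dz":0.281,"turn":0,"fingers":0},{"dx":0,"dy":-0.19,"dz":0.299,"turn":0,"fingers":0},{"dx":0,"dy":-0.07,"dz":0.324,"turn":0,"fingers":0},{"dx":0,"dy":0.04,"dz":0.357,"turn":0,"fingers":0},{"dx":0,"dy":0.04,"dz":0.2,"turn":0,"fingers":0},{"dx":0,"dy":0.04,"dz":0,"turn":0,"fingers":0}], "newtons": 30}}

```text
time: 9.65
tcp_pos: [601.5, -178.7, 172.6]
tcp_rot: [-3.14, -0.0, 1.391]
ft_force: [0.0, -0.1, 0.3]
finger_gap: 0.2
grasp_force: 0.0
```

```bash
python3 yl.py
```

```text
9.65 u 30.737412445333266 [ 601.54 -178.69  172.61]
yellow 3052
u -24.579204499039303 9.955799382615549 -8.58332547545136 z 131.52431772069804 165.19147968689705 ang [-23.    -8.98   6.23]
circle 2685 [ 5.49 92.82] 70.3919758208566
```

```bash
python3 plan.py 20 30.2 1.46 0.2 4 172.6
```

```text
z at start 161.8
u22.6 z161.33 dy 0.064 dz 0.282
u25.1 z160.78 dy 0.128 dz 0.295
u27.6 z160.14 dy 0.191 dz 0.311
u30.2 z159.40 dy 0.255 dz 0.330
phi end 1.61
```

{"method": "move_arm", "body": {"series": [{"dx":0,"dy":-0.27,"dz":0.15,"turn":0,"fingers":0},{"dx":0,"dy":-0.27,"dz":0.24,"turn":0,"fingers":0},{"dx":0,"dy":-0.27,"dz":0.272,"turn":0,"fingers":0},{"dx":0,"dy":-0.205,"dz":0.284,"turn":0,"fingers":0},{"dx":0,"dy":-0.14,"dz":0.297,"turn":0,"fingers":0},{"dx":0,"dy":-0.08,"dz":0.313,"turn":0,"fingers":0},{"dx":0,"dy":-0.015,"dz":0.332,"turn":0,"fingers":0},{"dx":0,"dy":-0.015,"dz":0.1,"turn":0,"fingers":0},{"dx":-0.2,"dy":-0.2,"dz":-0.6,"turn":0,"fingers":0},{"dx":-1.1,"dy":-0.77,"dz":-1.3,"turn":0,"fingers":0},{"dx":-1.1,"dy":-0.77,"dz":-1.5,"turn":0,"fingers":0},{"dx":-1.1,"dy":-0.77,"dz":-1.5,"turn":0,"fingers":0}], "newtons": 30}}

```text
time: 10.9
tcp_pos: [564.0, -217.4, 234.7]
tcp_rot: [3.139, 0.0, 1.39]
ft_force: [-0.0, 0.5, 0.3]
finger_gap: 0.6
grasp_force: 0.0
```

```bash
python3 yl.py; python3 t.py
python3 - <<'E'
from h import *
import pickle
w,o=pickle.load(open('w_tur1.pkl','rb'))
p=ctrl.pinpoint("pocket","wrist"); print(p)
for q in p[:1]: print(at_z(w,q["uv"],162))
cv2.imwrite('pics/w5.png',cv2.resize(w['pixels'][60:220,130:390],None,fx=3,fy=3,interpolation=cv2.INTER_CUBIC))
E
```

```text
10.9 u 0.9032021724698648 [ 564.02 -217.42  234.7 ]
yellow 1843
u -12.806383219237382 21.081959915769747 4.528574719231888 z 134.86224624054867 164.6114659442814 ang [-12.53   2.01  15.56]
circle 4088 [ 5.65 92.66] 70.24828783947967
side 3190 110.56917620798006 ((573.5318603515625, -173.3125457763672), (78.30150604248047, 176.24656677246094), 79.41180419921875)
end 1264 90.49282891681696 ((574.1442260742188, -169.01974487304688), (69.21419525146484, 176.2986297607422), 79.52603149414062)
wheel 5158 153.0600274439159 ((577.002197265625, -173.55130004882812), (36.119773864746094, 124.114990234375), 79.41261291503906)
circle 5.351361418822764 92.82095580534038 70.11101459273355 -56.6849985298747 67.42790878065938 163.1956187375976
all>80 5148 109.59980382331366 ((573.534423828125, -173.15426635742188), (78.66024780273438, 176.53646850585938), 79.62804412841797)
[{'uv': [258.2, 142.1], 'confidence': 0.95}]
[ 576.576091   -173.49570828  162.        ]
```

View pics/w5.png

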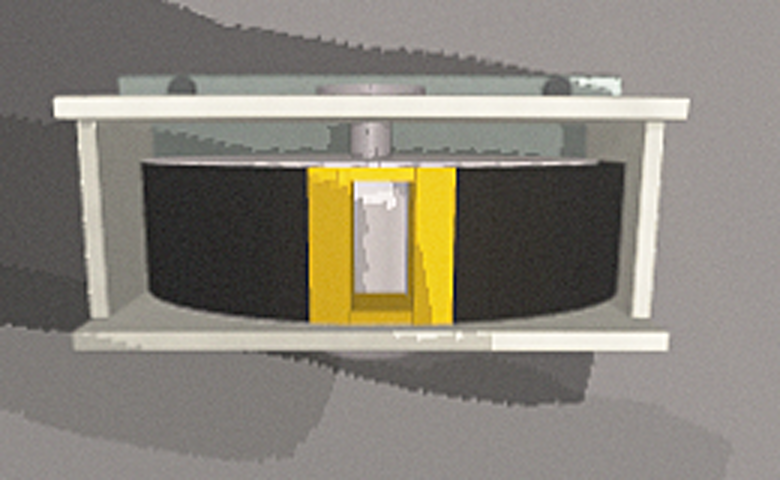

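The picture shows the pocket mouth at (352–412, 180–310) in the crop. It is about 2.5° (3 mm of rim) past the axle line towards +x, so I'll nudge it back by 2.4 mm.

{"method": "move_arm", "body": {"series": [{"dx":0.8,"dy":-0.42,"dz":0.7,"turn":0,"fingers":0},{"dx":1.1,"dy":-0.42,"dz":1.5,"turn":0,"fingers":0},{"dx":1.1,"dy":-0.42,"dz":1.75,"turn":0,"fingers":0},{"dx":1.1,"dy":-0.42,"dz":1.83,"turn":0,"fingers":0},{"dx":1.1,"dy":-0.42,"dz":1.85,"turn":0,"fingers":0},{"dx":1.1,"dy":-0.42,"dz":1.865,"turn":0,"fingers":0},{"dx":1.1,"dy":-0.42,"dz":1.865,"turn":0,"fingers":0}], "newtons": 30}}

```text
time: 11.7
tcp_pos: [555.9, -170.1, 158.9]
tcp_rot: [3.14, -0.001, 1.392]
ft_force: [-0.5, 6.3, 7.6]
finger_gap: 0.0
grasp_force: 4.3
```

{"method": "move_arm", "body": {"series": [{"dx":0,"dy":-0.02,"dz":-0.005,"turn":0,"fingers":0},{"dx":0,"dy":-0.04,"dz":-0.002,"turn":0,"fingers":0},{"dx":0,"dy":-0.06,"dz":0.002,"turn":0,"fingers":0},{"dx":0,"dy":-0.06,"dz":0.002,"turn":0,"fingers":0},{"dx":0,"dy":-0.06,"dz":-0.15,"turn":0,"fingers":0},{"dx":0,"dy":-0.06,"dz":-0.6,"turn":0,"fingers":0},{"dx":-0.8,"dy":0.3,"dz":-1.5,"turn":0,"fingers":0},{"dx":-1.1,"dy":0.42,"dz":-1.85,"turn":0,"fingers":0},{"dx":-1.1,"dy":0.42,"dz":-1.85,"turn":0,"fingers":0},{"dx":-1.1,"dy":0.42,"dz":-1.85,"turn":0,"fingers":0}], "newtons": 30}}

```text
time: 12.7
tcp_pos: [563.8, -216.9, 231.7]
tcp_rot: [-3.141, -0.0, 1.39]
ft_force: [0.1, -0.1, -0.4]
finger_gap: -0.1
grasp_force: 0.0
```

```bash
cat >> yl.py <<'E'
p=ctrl.pinpoint("pocket","wrist")
for q in p[:2]:
    X=at_z(w,q["uv"],162); print(q,X,"u",(X[:2]-c)@u)
E
python3 yl.py; python3 t.py | grep side
```

```text
12.7 u 0.5952234873170353 [ 563.81 -216.88  231.74]
yellow 1926
u -12.796870763034143 21.22604365154286 4.481114874327988 z 133.31484422940503 164.28132827706634 ang [-12.54   1.97  15.86]
circle 4190 [ 5.64 92.65] 70.25598767136361
{'uv': [261.1, 143.7], 'confidence': 0.58} [ 577.86 -173.95  162.  ] u 6.598323821346808
side 3391 110.5908273974618 ((573.669921875, -172.99725341796875), (78.3921890258789, 176.14549255371094), 79.80023193359375)
```

```bash
cat > mouth.py <<'E'
from h import *
import pickle
np.set_printoptions(precision=1,suppress=True)
w,o=pickle.load(open('w_tur1.pkl','rb')); W=cloud(w)
u=np.array([.983,-.182]); c=np.array([571.4,-172.6])
h=cv2.cvtColor(w["pixels"],cv2.COLOR_BGR2HSV).astype(int)
y=(abs(h[...,0]-27)<8)&(h[...,1]>110)
R=[]
for r in range(100,190):
    k=np.where(y[r,200:320])[0]+200
    if len(k)<10: continue
    g=np.diff(k); j=g.argmax()
    if g[j]<8: continue
    U=lambda col:(at_z(w,(col,r),162)[:2]-c)@u
    R.append((r,k[0],k[j],k[j+1],k[-1],U(k[0]),U(k[j]+.5),U(k[j+1]-.5),U(k[-1])))
R=np.array(R); print(R[::4]); print("outer mid",np.median(R[:,[5,8]].mean(1)),"mouth mid",np.median(R[:,[6,7]].mean(1)),"w",np.median(R[:,7]-R[:,6]))
E
python3 mouth.py
```

```text
[[121.  233.  248.  262.  282.  -12.4  -2.    6.7  20.5]
 [125.  233.  248.  268.  282.  -12.4  -2.   10.8  20.5]
 [129.  233.  248.  267.  282.  -12.4  -2.   10.1  20.6]
 [133.  233.  248.  267.  282.  -12.5  -2.   10.2  20.7]
 [137.  233.  248.  267.  282.  -12.5  -2.   10.2  20.7]
 [141.  233.  248.  267.  282.  -12.5  -2.   10.3  20.8]
 [145.  233.  248.  267.  282.  -12.6  -2.   10.3  20.9]
 [149.  233.  248.  267.  282.  -12.6  -2.   10.3  21. ]
 [153.  234.  248.  267.  282.  -12.   -2.   10.4  21. ]
 [157.  234.  248.  267.  281.  -12.   -2.   10.4  20.4]]
outer mid 4.129326278182255 mouth mid 4.142382689669807 w 12.276401565457487
```

Run:
```python
from h import *
import pickle
np.set_printoptions(precision=2,suppress=True)
w,o=pickle.load(open('w_rack1.pkl','rb')); W=cloud(w)
h=cv2.cvtColor(w["pixels"],cv2.COLOR_BGR2HSV).astype(int)
for nm,hh in(("green",60),("orange",18),("blue",108)):
    m=(abs(h[...,0]-hh)<12)&(h[...,1]>120)&(W[...,2]>88)&(W[...,2]<96)
    print(nm,cv2.minAreaRect(W[m][:,:2].astype(np.float32)),W[m].mean(0))
m=(W[...,2]>24)&(W[...,2]<36)&(np.linalg.norm(W[...,:2]-[545,163],axis=-1)<95)
print("rack",cv2.minAreaRect(W[m][:,:2].astype(np.float32)))
```

```text
green ((589.452880859375, 148.7376251220703), (26.03968048095703, 11.411869049072266), 74.50740814208984) [589.58 149.38  91.27]
orange ((545.3904418945312, 161.55490112304688), (26.020856857299805, 12.435538291931152), 74.74671173095703) [545.55 161.85  91.18]
blue ((501.3421936035156, 174.5764617919922), (25.663599014282227, 12.603447914123535), 73.87315368652344) [501.76 174.68  91.22]
rack ((545.0274658203125, 161.0585479736328), (66.66598510742188, 150.59097290039062), 73.65860748291016)
```

{"method": "move_arm", "body": {"series": [{"dx":1.2,"dy":-0.13,"dz":0,"turn":0.1,"fingers":0.4},{"dx":2.4,"dy":-0.27,"dz":0,"turn":0.2,"fingers":0.4},{"dx":3.6,"dy":-0.4,"dz":0,"turn":0.3,"fingers":0.4},{"dx":4.8,"dy":-0.54,"dz":0,"turn":0.4,"fingers":0.4},{"dx":6,"dy":-0.67,"dz":0,"turn":0.5,"fingers":0.4},{"dx":7.2,"dy":-0.8,"dz":0,"turn":0.6,"fingers":0.4},{"dx":8.3,"dy":-0.93,"dz":0.3,"turn":0.7,"fingers":0.4},{"dx":9.11,"dy":-1.02,"dz":0.8,"turn":0.74,"fingers":0.4},{"dx":9.11,"dy":-1.02,"dz":1.6,"turn":0.74,"fingers":0.4},{"dx":9.11,"dy":-1.02,"dz":2.1,"turn":0.74,"fingers":0.4},{"dx":9.11,"dy":-1.02,"dz":2.1,"turn":0.74,"fingers":0.4},{"dx":9.11,"dy":-1.02,"dz":2.1,"turn":0.74,"fingers":0.4}], "newtons": 30}}

```text
time: 14.0
tcp_pos: [588.3, 149.4, 148.2]
tcp_rot: [-3.141, 0.0, 1.288]
ft_force: [0.9, 0.3, 1.2]
finger_gap: 34.0
grasp_force: 0.0
```

```bash
python3 w.py pics/w6.png g1
python3 - <<'E'
from h import *
import pickle
np.set_printoptions(precision=2,suppress=True)
w,o=pickle.load(open('w_g1.pkl','rb')); W=cloud(w)
h=cv2.cvtColor(w["pixels"],cv2.COLOR_BGR2HSV).astype(int)
m=(abs(h[...,0]-60)<12)&(h[...,1]>120)&(W[...,2]>87)&(W[...,2]<96)
print(m.sum(), cv2.minAreaRect(W[m][:,:2].astype(np.float32)),W[m].mean(0))
E
```

```text
14.0 [588.26 149.4  148.21] [-3.14  0.    1.29] [0.89 0.28 1.19] 34.006353137774
green [245 189  19  42 657] [254.2  211.45] [589.59 149.38  91.28] [90.1, 92.3]
orange [177 188  24  43 890] [188.6 209.4] [546.93 162.93  91.03] [80.0, 92.2]
orange [201 185   6  27  94] [203.38 197.9 ] [551.39 160.32  57.95] [47.3, 66.0]
blue [ 110  189   29   42 1017] [124.01 209.32] [503.71 175.14  90.64] [79.0, 92.0]
blue [142 186  10  25 163] [145.82 198.18] [507.47 172.56  57.67] [48.6, 65.8]
646 ((589.4327392578125, 148.78956604003906), (26.361276626586914, 12.321083068847656), 73.97563934326172) [589.64 149.08  91.27]
```

View pics/w6.png

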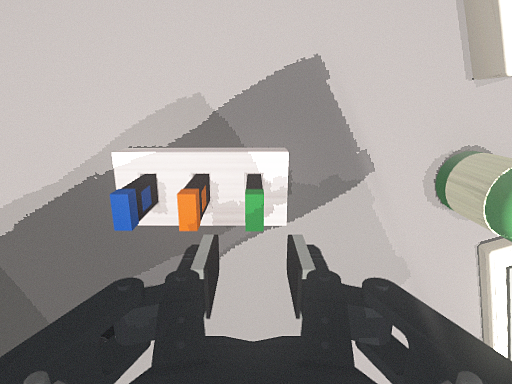

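Green at (254,211) is centred between the finger pads (210–295). I'll lower 86 mm and grip.

{"method": "move_arm", "body": {"series": [{"dx":0,"dy":0.033,"dz":0.7,"turn":0,"fingers":0.4},{"dx":0,"dy":0.033,"dz":1.4,"turn":0,"fingers":0.4},{"dx":0,"dy":0.033,"dz":1.9,"turn":0,"fingers":0.4},{"dx":0,"dy":0.033,"dz":2.1,"turn":0,"fingers":0.4},{"dx":0,"dy":0.033,"dz":2.155,"turn":0,"fingers":0.4},{"dx":0,"dy":0.033,"dz":2.155,"turn":0,"fingers":0.3},{"dx":0,"dy":0.033,"dz":2.155,"turn":0,"fingers":0.2},{"dx":0,"dy":0.033,"dz":2.155,"turn":0,"fingers":0.1},{"dx":0,"dy":0.033,"dz":2.155,"turn":0,"fingers":0},{"dx":0,"dy":0.033,"dz":2.155,"turn":0,"fingers":0},{"dx":0,"dy":0.033,"dz":2.155,"turn":0,"fingers":0}], "newtons": 40}}

```text
time: 15.15
tcp_pos: [590.8, 149.0, 63.0]
tcp_rot: [3.14, -0.001, 1.288]
ft_force: [-0.3, -0.8, 5.4]
finger_gap: 11.5
grasp_force: 40.1
```

{"method": "move_arm", "body": {"series": [{"dx":0,"dy":0,"dz":-0.2,"turn":0,"fingers":0},{"dx":0,"dy":0,"dz":-0.5,"turn":0,"fingers":0},{"dx":0,"dy":0,"dz":-1.0,"turn":0,"fingers":0},{"dx":0,"dy":0,"dz":-1.7,"turn":0,"fingers":0},{"dx":0,"dy":0,"dz":-2.5,"turn":0,"fingers":0},{"dx":0,"dy":0,"dz":-3.3,"turn":0,"fingers":0},{"dx":0,"dy":0,"dz":-4.1,"turn":0,"fingers":0},{"dx":0,"dy":0,"dz":-4.7,"turn":0,"fingers":0},{"dx":0,"dy":0,"dz":-4.7,"turn":0,"fingers":0},{"dx":0,"dy":0,"dz":-4.7,"turn":0,"fingers":0}], "newtons": 40}}

```text
time: 16.15
tcp_pos: [590.2, 148.9, 250.7]
tcp_rot: [3.14, -0.001, 1.288]
ft_force: [-0.4, 0.1, -0.8]
finger_gap: 11.5
grasp_force: 39.2
```

```bash
python3 w.py pics/w7.png g2
```

```text
16.15 [590.24 148.93 250.69] [ 3.14 -0.    1.29] [-0.44  0.09 -0.79] 11.484554082035263
green [ 238  238   30   69 1836] [252.46 271.24] [590.97 152.33 278.57] [268.3, 279.6]
orange [199 163  15  29 395] [206.06 177.42] [546.52 162.57  91.02] [80.1, 92.3]
orange [214 164   3  17  37] [215.24 171.46] [551.5  160.79  59.3 ] [49.4, 66.6]
blue [153 164  17  28 416] [161.41 177.44] [503.25 175.2   90.86] [78.7, 92.3]
blue [172 165   5  16  60] [173.85 172.2 ] [506.75 172.24  56.46] [48.2, 64.6]
```

View pics/w7.png

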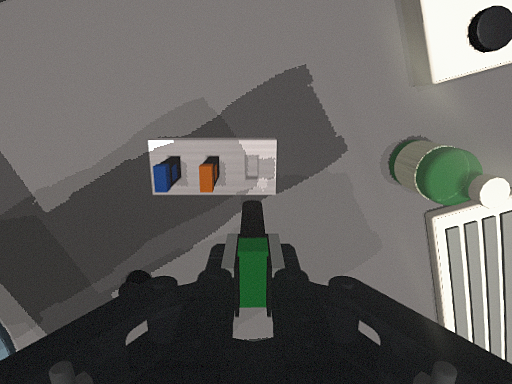

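The picture shows green held squarely between the pads at (252,271). Blue and orange are still in the rack at (165,175) and (208,175). I'll carry it to above the wheel.

{"method": "move_arm", "body": {"series": [{"dx":-0.8,"dy":0.19,"dz":0,"turn":-0.05,"fingers":0},{"dx":-1.8,"dy":0.43,"dz":0,"turn":-0.15,"fingers":0},{"dx":-2.8,"dy":0.66,"dz":0,"turn":-0.25,"fingers":0},{"dx":-3.8,"dy":0.9,"dz":0,"turn":-0.35,"fingers":0},{"dx":-4.8,"dy":1.14,"dz":0,"turn":-0.45,"fingers":0},{"dx":-5.8,"dy":1.37,"dz":0,"turn":-0.55,"fingers":0},{"dx":-6.7,"dy":1.59,"dz":0,"turn":-0.65,"fingers":0},{"dx":-7.4,"dy":1.75,"dz":0,"turn":-0.72,"fingers":0},{"dx":-7.84,"dy":1.857,"dz":0,"turn":-0.72,"fingers":0},{"dx":-7.84,"dy":1.857,"dz":0,"turn":-0.72,"fingers":0},{"dx":-7.84,"dy":1.857,"dz":0,"turn":-0.72,"fingers":0},{"dx":-7.84,"dy":1.857,"dz":0,"turn":-0.72,"fingers":0}], "newtons": 40}}

```text
time: 17.4
tcp_pos: [573.8, -171.8, 249.6]
tcp_rot: [-3.141, -0.0, 1.389]
ft_force: [-0.6, 0.8, -0.8]
finger_gap: 11.4
grasp_force: 39.1
```

```bash
python3 w.py pics/w8.png g3
python3 - <<'E'
import cv2,pickle
w,o=pickle.load(open('w_g3.pkl','rb'))
cv2.imwrite('pics/w8c.png',cv2.resize(w['pixels'][100:320,130:390],None,fx=2.6,fy=2.6))
E
```

```text
17.4 [ 573.82 -171.85  249.62] [-3.14 -0.    1.39] [-0.6   0.8  -0.85] 11.401465849740681
green [ 237  238   32   69 1906] [252.48 271.13] [ 574.38 -168.23  277.52] [267.0, 278.6]
orange [ 233  177   44   46 1172] [255.9  197.06] [ 581.57 -169.88  161.6 ] [159.9, 163.2]
```

View pics/w8c.png

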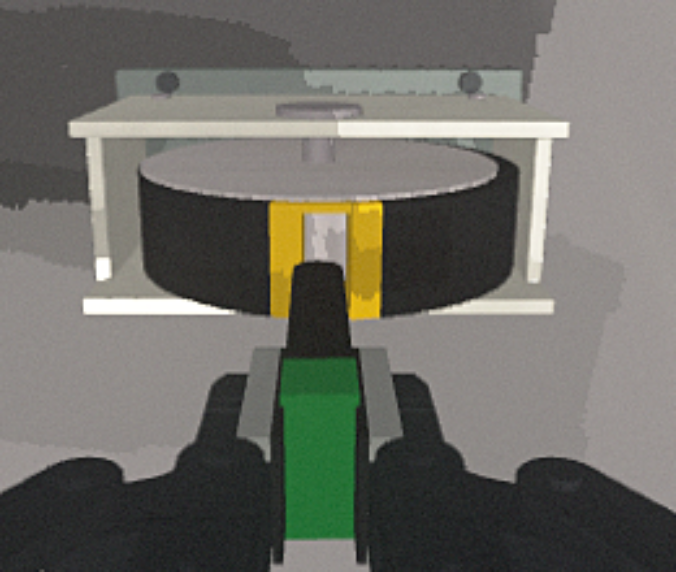

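The crop shows the nose tip at (320,265), over the pocket mouth (303–348), and centred in the housing. I'll lower it slowly into the mouth.

{"method": "move_arm", "body": {"series": [{"dx":-0.02,"dy":0.012,"dz":0.3,"turn":0,"fingers":0},{"dx":-0.02,"dy":0.012,"dz":0.55,"turn":0,"fingers":0},{"dx":-0.02,"dy":0.012,"dz":0.7,"turn":0,"fingers":0},{"dx":-0.02,"dy":0.012,"dz":0.76,"turn":0,"fingers":0},{"dx":-0.02,"dy":0.012,"dz":0.81,"turn":0,"fingers":0},{"dx":-0.02,"dy":0.012,"dz":0.85,"turn":0,"fingers":0},{"dx":-0.02,"dy":0.012,"dz":0.89,"turn":0,"fingers":0},{"dx":-0.02,"dy":0.012,"dz":0.92,"turn":0,"fingers":0},{"dx":-0.02,"dy":0.012,"dz":0.95,"turn":0,"fingers":0},{"dx":-0.02,"dy":0.012,"dz":0.95,"turn":0,"fingers":0}], "newtons": 40}}

```text
time: 18.45
tcp_pos: [574.0, -173.9, 211.6]
tcp_rot: [-3.141, -0.0, 1.388]
ft_force: [-0.7, -0.6, -0.4]
finger_gap: 11.1
grasp_force: 39.1
```

{"method": "move_arm", "body": {"series": [{"dx":0.02,"dy":0,"dz":0.03,"turn":0,"fingers":0},{"dx":0.02,"dy":0,"dz":0.07,"turn":0,"fingers":0},{"dx":0.02,"dy":0,"dz":0.11,"turn":0,"fingers":0},{"dx":0.02,"dy":0,"dz":0.15,"turn":0,"fingers":0},{"dx":0.02,"dy":0,"dz":0.15,"turn":0,"fingers":0}], "newtons": 40}}

```text
time: 18.95
tcp_pos: [574.1, -173.1, 205.5]
tcp_rot: [-3.141, -0.0, 1.388]
ft_force: [0.6, -0.0, -1.0]
finger_gap: 11.2
grasp_force: 39.2
```

{"method": "move_arm", "body": {"series": [{"dx":0,"dy":0,"dz":0.05,"turn":0,"fingers":0},{"dx":0,"dy":0,"dz":0.1,"turn":0,"fingers":0},{"dx":0,"dy":0,"dz":0.15,"turn":0,"fingers":0},{"dx":0,"dy":0,"dz":0.2,"turn":0,"fingers":0},{"dx":0,"dy":0,"dz":0.25,"turn":0,"fingers":0},{"dx":0,"dy":0,"dz":0.3,"turn":0,"fingers":0},{"dx":0,"dy":0,"dz":0.35,"turn":0,"fingers":0},{"dx":0,"dy":0,"dz":0.39,"turn":0,"fingers":0},{"dx":0,"dy":0,"dz":0.39,"turn":0,"fingers":0}], "newtons": 40}}

```text
time: 19.85
tcp_pos: [574.1, -173.1, 189.9]
tcp_rot: [-3.141, -0.0, 1.388]
ft_force: [0.3, -0.3, -0.9]
finger_gap: 11.5
grasp_force: 39.2
```

Bottom is at about 137; I expect the floor at about 132. I'll take small steps.

{"method": "move_arm", "body": {"series": [{"dx":0,"dy":0,"dz":0.03,"turn":0,"fingers":0},{"dx":0,"dy":0,"dz":0.06,"turn":0,"fingers":0},{"dx":0,"dy":0,"dz":0.09,"turn":0,"fingers":0},{"dx":0,"dy":0,"dz":0.11,"turn":0,"fingers":0},{"dx":0,"dy":0,"dz":0.11,"turn":0,"fingers":0}], "newtons": 40}}

```text
time: 20.35
tcp_pos: [574.1, -173.1, 185.6]
tcp_rot: [-3.141, -0.0, 1.388]
ft_force: [-0.4, -0.5, -1.3]
finger_gap: 11.6
grasp_force: 39.2
```

{"method": "move_arm", "body": {"series": [{"dx":0,"dy":0,"dz":0.015,"turn":0,"fingers":0},{"dx":0,"dy":0,"dz":0.03,"turn":0,"fingers":0},{"dx":0,"dy":0,"dz":0.03,"turn":0,"fingers":0}], "newtons": 40}}

```text
time: 20.65
tcp_pos: [574.4, -173.2, 184.8]
tcp_rot: [3.141, 0.0, 1.388]
ft_force: [0.2, 0.2, 4.3]
finger_gap: 11.5
grasp_force: 39.8
```

{"method": "move_arm", "body": {"series": [{"dx":0,"dy":0,"dz":0.02,"turn":0,"fingers":0},{"dx":0,"dy":0,"dz":0.02,"turn":0,"fingers":0}], "newtons": 40}}

```text
time: 20.85
tcp_pos: [574.4, -173.2, 184.1]
tcp_rot: [3.141, 0.0, 1.388]
ft_force: [0.3, 0.3, 5.8]
finger_gap: 10.9
grasp_force: 40.2
```

Fully home: the floor is reached at the expected height and the carriage spring is responding. I'll ease off, release and lift clear.

{"method": "move_arm", "body": {"series": [{"dx":0,"dy":0,"dz":-0.03,"turn":0,"fingers":0},{"dx":0,"dy":0,"dz":-0.03,"turn":0,"fingers":0.2},{"dx":0,"dy":0,"dz":-0.03,"turn":0,"fingers":0.4},{"dx":0,"dy":0,"dz":-0.03,"turn":0,"fingers":0.4},{"dx":0,"dy":0,"dz":-0.03,"turn":0,"fingers":0.4},{"dx":0,"dy":0,"dz":-0.3,"turn":0,"fingers":0.4},{"dx":0,"dy":0,"dz":-0.9,"turn":0,"fingers":0.4},{"dx":0,"dy":0,"dz":-1.7,"turn":0,"fingers":0.4},{"dx":-0.8,"dy":0,"dz":-2.5,"turn":0,"fingers":0.4},{"dx":-1.5,"dy":0,"dz":-2.5,"turn":0,"fingers":0.4},{"dx":-1.5,"dy":0,"dz":-2.5,"turn":0,"fingers":0.4},{"dx":-1.5,"dy":0,"dz":-2.5,"turn":0,"fingers":0.4}], "newtons": 40}}

```text
time: 22.05
tcp_pos: [563.2, -232.5, 284.1]
tcp_rot: [3.141, -0.0, 1.387]
ft_force: [0.6, 0.0, 0.6]
finger_gap: 34.0
grasp_force: 0.0
```

```bash
python3 w.py pics/w9.png f1
python3 - <<'E'
from h import *
import pickle
np.set_printoptions(precision=2,suppress=True)
w,o=pickle.load(open('w_f1.pkl','rb')); W=cloud(w)
u=np.array([.983,-.182]); c=np.array([571.4,-172.6])
h=cv2.cvtColor(w["pixels"],cv2.COLOR_BGR2HSV).astype(int)
m=(abs(h[...,0]-60)<12)&(h[...,1]>120)&(W[...,2]>206)
r=cv2.minAreaRect(W[m][:,:2].astype(np.float32)); print(r,W[m].mean(0),"u",(np.array(r[0])-c)@u)
m=(np.linalg.norm(W[...,:2]-c,axis=-1)<105)&(W[...,2]>104)&(W[...,2]<114)&(w["pixels"].max(-1)>110)
r=cv2.minAreaRect(W[m][:,:2].astype(np.float32)); print("housing",r,"u",(np.array(r[0])-c)@u)
E
```

```text
22.05 [ 563.19 -232.46  284.15] [ 3.14 -0.    1.39] [0.57 0.02 0.64] 34.03908820769477
green [244 102  19  40 693] [252.57 120.5 ] [ 574.45 -173.02  213.25] [212.1, 214.4]
orange [ 232   96   42   44 1022] [252.52 115.61] [ 575.36 -171.22  161.63] [160.1, 163.1]
orange [211 310  15  20  52] [219.15 316.37] [ 464.9  -470.36    5.32] [1.7, 8.9]
yellow [261  96  12  43 260] [268.94 114.19] [ 588.39 -170.82  161.86] [160.7, 163.1]
yellow [233  96  29  31 206] [241.15 104.41] [ 565.36 -158.65  161.34] [160.1, 162.5]
((574.6135864257812, -174.26763916015625), (25.95427894592285, 12.135597229003906), 79.04439544677734) [ 574.55 -173.6   213.22] u 3.46246578369143
housing ((573.2533569335938, -173.46255493164062), (77.15995025634766, 175.31057739257812), 79.61357116699219) u 1.9788348632812733
```

View pics/w9.png

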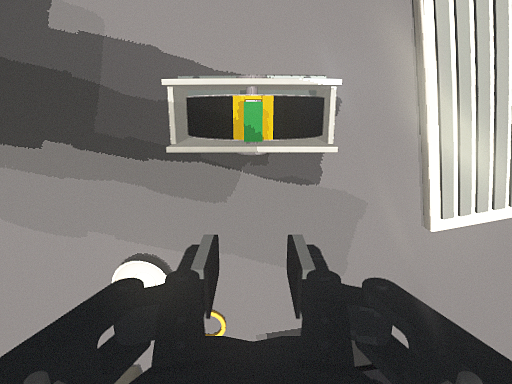

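The picture shows the cartridge seated upright in the yellow frame at (252,120). Its top is 212–213 mm high and it leans less than 1°. The robot is clear of everything, so I'll hand in.

```bash
python3 -c "
from rig import ctrl
print(ctrl.job_done())"
```

```text
the job is handed in; nothing more can be done
None
```

The green cartridge is fully home in the yellow-framed pocket, which stands at the top to within about 1°; the robot is clear and the job is handed in at about 22 s of the 72 s allowed.

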